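# Draw the catch tray out of a goldsmith's bench cabinet

## Task

On the goldsmith's bench the upper tool tray of the low wooden cabinet has been left standing open over the catch tray. Push the tool tray fully home with a fingertip, then hook a fingertip behind the front lip of the catch tray below it and draw that tray out to its stop, so that the two gold rings lying in it can be reached. Grip and lift nothing, leave the rings lying in the tray, and leave the other things on the bench and on the cabinet where they are.

Things in the scene. Friction and masses are not known exactly. Their poses are not given: they have to be found in the camera images.
- cabinet: Low wooden cabinet fixed to the bench, 250 mm deep (x), 320 mm wide (y), top 86 mm above the bench, with a 10 mm edging round the top's rear. Origin: centre of its underside, z = 0. Its open front, at x = -125 mm in its frame, faces -x, roughly to the robot (turned up to 0.2 rad). Two shallow trays without handles, one over the other, slide straight along its x axis; they stay where left.
- tool_tray (a joint): How far the upper tray (tool tray, with files, gravers and burs in it) is out, in m: 0 = fully home, 0.17 = at its stop; at the start 0.12 to 0.145, overhanging the catch tray. It slides against 2 to 4 N. Its plain front, 316 mm wide, 12 mm thick, reaches from 47 to 82 mm above the bench.
- tool_face (a point): Centre of the outer (wooden) face of the tool tray's front, 64.5 mm above the bench; moves with the tray. Axes as the cabinet's. It is 137 mm in front of the cabinet's origin when the tray is home.
- catch_tray (a joint): How far the lower tray (catch tray, a steel pan holding only two rings) is out, in m: 0 = fully home, 0.17 = at its stop; at the start 0.075 to 0.1, so that with the tool tray home a gap of 63 to 88 mm is free between its lip and the tool tray's front. It slides against 2 to 4 N.
- catch_lip_edge (a point): Middle of the upper edge of the catch tray's steel lip, on its inner face (to hook behind), 40 mm above the bench; moves with the tray; 125 mm in front of the cabinet's origin when home. Axes as the cabinet's: the tray's inside lies to +x, 272 mm wide, 226 mm long, its floor 8 mm above the bench. The wooden front outside the lip rises to 44 mm; both together are 12 mm thick.
- band_ring: Plain gold band, 23 mm across, 7 mm high, lying loose on the floor of the catch tray, at the start 20 to 40 mm behind the cabinet's front, hidden under the top. Origin: centre of its underside.
- signet_ring: Gold signet ring, about 22 mm across, 7 mm high, lying loose on the floor of the catch tray, at the start 20 to 40 mm behind the cabinet's front, hidden. Origin: near the centre of its underside.
- clay_bowl: Terracotta bowl, 136 mm across, 45 mm high, on the bench beside the trays. Origin: centre of its underside. Leave alone.
- bur_box: Open clear plastic box of burs, 85 x 130 x 26 mm, on the bench beside the trays. Origin: centre of its underside. Leave alone.
- pliers: Pliers with red grips lying on the bench, 155 mm long (x), 14 mm high, beside the trays. Origin: about their middle, at bench height. Leave alone.
- ring_clamp: Wooden ring clamp with a brass ferrule lying on the bench, 130 mm long (x), 32 mm wide, 23 mm high, beside the trays. Origin: centre of its underside. Leave alone.
- bur_block: Wooden block with burs standing in it, 45 x 85 mm, 50 mm high with the burs, on the middle of the cabinet's top. Origin: centre of its underside. Leave alone.
- doming_block: Steel doming cube, 46 mm, on the middle of the cabinet's top. Origin: centre of its underside. Leave alone.

How it is judged:
By the outcome, as a careful person would: the job done as asked, in the order asked, and still so for the second after the job is handed in, with the robot touching nothing.
It also fails if it takes over 45 s, if anything falls off the work surface, if the arm or the gripper's body presses on something with over 40 N, if the wrist force passes 120 N, or if a joint passes its speed limit or range.

## Robot

A 6-joint arm with a two-finger parallel gripper is mounted at the origin on the work surface. World frame = base frame: x ahead of the robot, y to its left, z up, the work surface at z = 0. Lengths are in m, angles in degrees, forces in N, time in s.
With the tool pointing down it reaches from about 0.225 to 0.725 m from the base axis. Payload 3.1 kg.
Tool frame: the origin (TCP) lies between the finger pads; the fingertips stand env.tip_reach ahead of it and the grasp point (between the pads) lies 2 mm behind it (env.tip_reach is the distance from the TCP to the fingertips, in m); z points along the fingers, y is the direction in which the jaws open and shut (so a half turn about z gives the same grasp; the last joint's range is limited). The gripper opens to 85 mm and grips with 20 to 120 N. Pads are 22 mm wide; open, the fingers measure 114 mm over their backs; the gripper's body (76 mm by 85 mm) begins 54 mm behind the grasp point. The pads swing forward as they close: fully open they stand 13 mm farther back than shut.
Start: joints at [-79.114, 2.75, 5.684, 92.934, 0, 82.678], TCP at [0.164, -0.499, 0.248] pointing down, gripper open.
Joint ranges: [-166.93, 166.93], [-56.73, 111.36], [-69.38, 81.34], [-121.58, 131.49], [-85.45, 84.26], [-180, 180]. Speed limits (degrees/s): [159.86, 159.86, 180, 180, 180, 180].

## Interface

Orientations are given as [roll, pitch, yaw] about the fixed x, y, z axes, in that order (R = Rz(yaw) Ry(pitch) Rx(roll)).
In Python, from bench import readout, optics, env gives the robot as it stands.
- The arm moves only by the tool carry_out, never from a script. Its argument "steps" is a list of rows, each an object with "claw": the finger opening in cm, from 0 to 8.54; "delta_pos": the shift along the tool's x, y, z in cm, a list of three; "dr": the turn, a rotation vector about the tool's x, y, z in rad, a list of three. In form: [{"claw": claw, "delta_pos": [tx, ty, tz], "dr": [ax, ay, az]}, ...]. A call has 1 to 5 rows; each row shifts and turns the commanded pose from where the row before left it, along the tool's axes as they then stand; what a row does not reach is not made up. A row lasts 1/8 s, in which the tool goes at most 62.5 mm and 10.7 degrees, less where a joint would pass 70% of its speed; a pose out of reach is approached as far as the arm can. A call with a gripper value outside its range is refused whole. The fingers move at their own pace and stop on an object; "force" is the grip in N (left out, the last holds). Time passes only in rows, so rows that do not move let the fingers close. It gives the time, the measured TCP pose, the force and the opening at its end, in the units of the state.
- readout.get_obs(): the state, without advancing time (a new reading comes with each control period).
- optics.capture(name): name is "side" or "top" or "wrist"; returns (picture, depth): 384x512x3 uint8, red, green, blue; 384x512 float32, m along the optical axis (not along the pixel's ray), 0 where there is no reading.
- optics.calibration(name): a dict with "fov_y" (degrees; the focal length in pixels is half the picture's height over the tangent of half this angle, whatever the lens; pixels are square), "cx", "cy" (the principal point, pixels), "k1" (the pictures are not rectified: a ray, as slopes to the right and down, at radius r is drawn at 1 + k1 r^2 times it, then the intrinsics apply), "eye" and "rotation" of the camera in the world. Camera axes: x right, y down, z forward; pixel columns grow to the right and rows downward; lengths in m; the calibration is good to about 2 mm. A picture is of the moment at which its call begins: read the wrist's pose just before it. calibration takes no time and is no camera call; for the wrist camera it gives the pose at the moment of the call.
- env.sign_off(): hands the job in, once; it reports no verdict.
The state is a dict: "time_s": time; "joint_pos": joint angles; "joint_vel": joint speeds; "tau": joint torques, N m; "tcp_pos": TCP position; "tool_rot": TCP orientation; "ft_force": force on the tool from outside, world axes, zero at the start; "moment": the same for the moment, N m; "finger_gap": opening from 0.0 (shut) to 1.0 (fully open).
Only numpy, scipy, OpenCV 4.12 (cv2) and the standard library are available. Lean on these libraries where they do the work, as an engineer would, in place of code of your own. Each camera call takes 0.05 s, during which the arm holds its last target.

## Working session

There is one attempt and no reset: what is moved stays moved. The work goes in short steps, Python scripts to look and compute and a tool call to move; the robot and the scene stay as the last step left them, time stands still between calls to the robot, and variables do not carry over. Pictures are saved under pics/ and viewed, and the job is handed in when it is done.

Besides the shell and the picture viewer there is one more tool, called after ">>>" in YAML: its name, and indented under it one key for each argument. carry_out: Moves the arm, as the interface text tells. Its arguments: {"type":"object","properties":{"steps":{"type":"array","items":{"type":"object","properties":{"claw":{"type":"number"},"delta_pos":{"type":"array","items":{"type":"number"}},"dr":{"type":"array","items":{"type":"number"}}}}},"force":{"type":"number"}},"required":["steps"]}

```bash
mkdir -p pics; ls
python3 - <<'E'
from bench import readout, optics, env
import cv2
print(readout.get_obs(), env.tip_reach)
for n in ("side","top"):
    p,d=optics.capture(n); cv2.imwrite(f"pics/{n}0.png",p[:,:,::-1]); print(n,optics.calibration(n))
    import numpy as np; np.savez(f"{n}0.npz",p=p,d=d)
E
```

```text
pics
{'time_s': 0.0, 'joint_pos': array([-7.91146999e+01,  2.79248284e+00,  5.59153659e+00,  9.29304938e+01,
       -9.53081667e-04,  8.26764977e+01]), 'joint_vel': array([ 0.05472093,  0.00132255, -0.03356596,  0.03687621,  0.00560449,
        0.06124398]), 'tau': array([ 1.21471921e-04, -3.38787711e+01,  3.20012283e+01,  2.03946320e-02,
       -1.55678340e-04,  3.03813785e-06]), 'tcp_pos': array([ 0.1639214 , -0.4981742 ,  0.24712012]), 'tool_rot': array([-1.79869511e+02, -1.58095369e-02,  1.82087854e+01]), 'ft_force': array([-0.19851193, -0.77749482,  0.02115006]), 'moment': array([-0.01126156, -0.0003948 ,  0.02635639]), 'finger_gap': 0.9991726625055951} 0.017
side {'fov_y': 56.63757390108008, 'cx': 254.38533689214967, 'cy': 189.05381084732966, 'k1': 0.009866061524586184, 'eye': array([0.44463642, 0.72664354, 0.71567575]), 'rotation': array([-130.71703591,   -0.94019729, -167.13455744])}
top {'fov_y': 57.84789204004607, 'cx': 251.46501528486928, 'cy': 192.78176147209993, 'k1': -0.09725197714232278, 'eye': array([0.45560493, 0.00895772, 1.12731189]), 'rotation': array([-1.72598333e+02, -1.58361362e-01, -8.83023004e+01])}
```

View pics/side0.png

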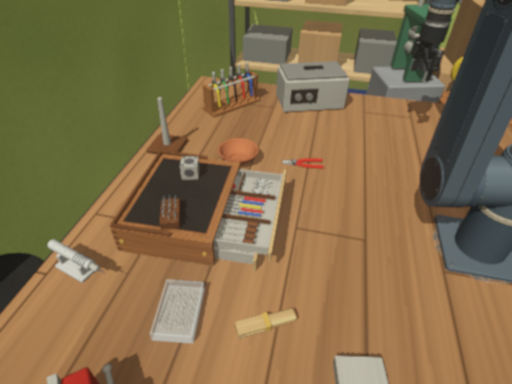

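View pics/top0.png

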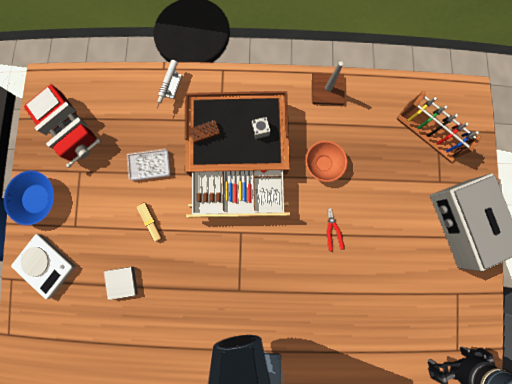

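The top view shows the cabinet at cols 185–290, rows 92–172, with the tool-tray front at row ~215 and the bowl and pliers to its right. I'll crop it for precise corners.

```bash
cat > h.py <<'E'
import numpy as np, cv2
from scipy.spatial.transform import Rotation as R
from bench import readout, optics, env
def K(c):
    f=192/np.tan(np.radians(c['fov_y']/2)); return f
def ray(c,u,v):
    f=K(c); x=np.array([(u-c['cx'])/f,(v-c['cy'])/f]); s=x.copy()
    for _ in range(20): s=x/(1+c['k1']*(s@s))
    return s
def Rm(c): return R.from_euler('xyz',c['rotation'],degrees=True).as_matrix()
def onplane(c,u,v,z):
    s=ray(c,u,v); d=Rm(c)@np.array([s[0],s[1],1]); return c['eye']+d*(z-c['eye'][2])/d[2]
def atdepth(c,u,v,dep):
    s=ray(c,u,v); return c['eye']+Rm(c)@np.array([s[0],s[1],1])*dep
def proj(c,P):
    q=Rm(c).T@(np.asarray(P)-c['eye']); s=q[:2]/q[2]; s=s*(1+c['k1']*(s@s)); f=K(c); return s*f+[c['cx'],c['cy']]
E
python3 - <<'E'
from h import *
a=np.load('top0.npz'); p,d=a['p'],a['d']; c=optics.calibration('top')
cr=p[85:225,175:355]; cv2.imwrite('pics/crop0.png',cv2.resize(cr,None,fx=4.4,fy=4.2857,interpolation=cv2.INTER_CUBIC)[:,:,::-1])
for u,v in [(238,213),(215,214),(238,130),(240,250),(200,130),(275,130),(190,213),(285,213)]:
    print(u,v,d[v,u],atdepth(c,u,v,d[v,u]).round(4))
# column profile through the tray front
for u in (195,210,225,240,255,270,282):
    print(u,[(v,round(float(atdepth(c,u,v,d[v,u])[2]),3)) for v in range(206,222)])
E
```

```text
238 213 1.0448749 [0.5287 0.0488 0.0832]
215 214 1.0456408 [0.5237 0.118  0.0818]
238 130 1.07666 [0.7866 0.0578 0.0847]
240 250 1.11345 [ 0.4157  0.0415 -0.0006]
200 130 1.0397822 [0.7722 0.1705 0.1201]
275 130 1.0746244 [ 0.7894 -0.0571  0.087 ]
190 213 1.126987 [0.5297 0.2082 0.0007]
285 213 1.0463562 [ 0.533  -0.0928  0.0821]
195 [(206, 0.051), (207, 0.047), (208, 0.053), (209, 0.052), (210, 0.05), (211, 0.049), (212, 0.054), (213, 0.078), (214, 0.081), (215, 0.08), (216, 0.082), (217, 0.002), (218, -0.0), (219, -0.001), (220, -0.002), (221, 0.002)]
210 [(206, 0.054), (207, 0.054), (208, 0.05), (209, 0.053), (210, 0.055), (211, 0.053), (212, 0.051), (213, 0.077), (214, 0.081), (215, 0.08), (216, 0.077), (217, -0.001), (218, -0.001), (219, -0.001), (220, -0.004), (221, -0.0)]
225 [(206, 0.052), (207, 0.052), (208, 0.051), (209, 0.055), (210, 0.051), (211, 0.051), (212, 0.078), (213, 0.083), (214, 0.081), (215, 0.085), (216, 0.063), (217, -0.002), (218, -0.0), (219, 0.001), (220, -0.003), (221, -0.0)]
240 [(206, 0.054), (207, 0.056), (208, 0.054), (209, 0.053), (210, 0.052), (211, 0.05), (212, 0.079), (213, 0.082), (214, 0.079), (215, 0.08), (216, -0.001), (217, 0.002), (218, -0.0), (219, -0.0), (220, -0.003), (221, -0.001)]
255 [(206, 0.054), (207, 0.051), (208, 0.057), (209, 0.052), (210, 0.051), (211, 0.054), (212, 0.079), (213, 0.084), (214, 0.082), (215, 0.078), (216, -0.002), (217, -0.002), (218, 0.0), (219, 0.003), (220, 0.003), (221, -0.002)]
270 [(206, 0.053), (207, 0.052), (208, 0.056), (209, 0.05), (210, 0.052), (211, 0.081), (212, 0.076), (213, 0.079), (214, 0.08), (215, 0.067), (216, -0.004), (217, -0.002), (218, -0.002), (219, -0.0), (220, 0.0), (221, -0.004)]
282 [(206, 0.068), (207, 0.067), (208, 0.066), (209, 0.064), (210, 0.064), (211, 0.075), (212, 0.078), (213, 0.086), (214, 0.08), (215, 0.067), (216, 0.003), (217, -0.0), (218, 0.001), (219, 0.002), (220, 0.002), (221, 0.001)]
```

View pics/crop0.png

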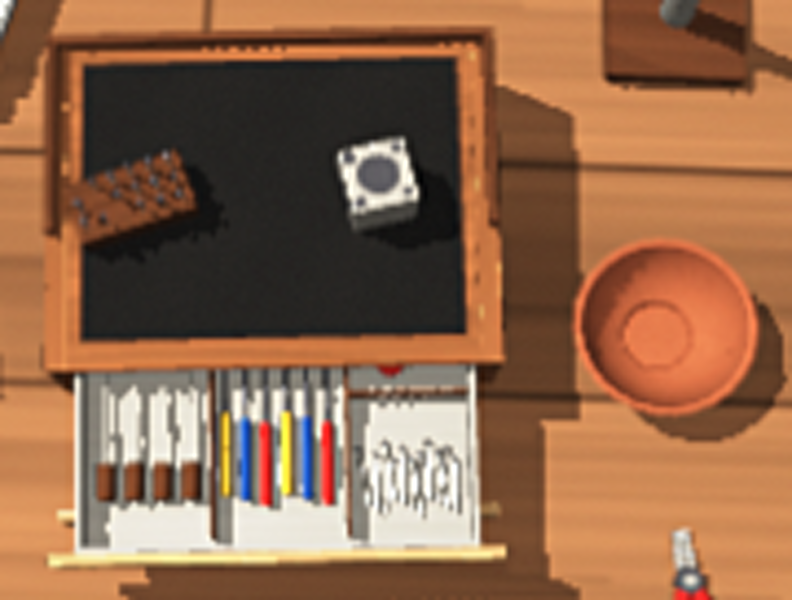

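Run:
```python
from h import *
a=np.load('top0.npz'); p,d=a['p'].astype(int),a['d']; c=optics.calibration('top')
def fit(P,n):
    m,b=np.polyfit(P[:,1],P[:,0],1); print(n,'yaw deg',-np.degrees(np.arctan(m)),'x at y=0.04',m*.04+b,'resid',np.std(P[:,0]-m*P[:,1]-b),'y range',P[:,1].min(),P[:,1].max())
    return m,b
# tool front: outer bottom boundary: intensity edge; subpixel via colour saturation (R-B bright yellow)
s=p[:,:,0]+p[:,:,1]
P=[];Q=[]
for u in range(192,284):
    col=s[:,u].astype(float)
    g=np.diff(col[205:225]); i=np.argmin(g)  # bright->dark going down
    if 1<=i<len(g)-1:
        w=-g[i-1:i+2].clip(max=0); v=205+(np.arange(i-1,i+2)*w).sum()/w.sum()+.5
        P.append(onplane(c,u,v,.082))
    g=np.diff(col[160:182]); 
    # cabinet front edge by depth
    z=[atdepth(c,u,v,d[v,u])[2] for v in range(160,185)]
    j=[k for k in range(len(z)-1) if z[k]>.077 and z[k+1]<.074]
    if j: Q.append(onplane(c,u,160+j[-1]+.5,.086))
P=np.array(P);Q=np.array(Q)
def rob(P):
    for _ in range(3):
        m,b=np.polyfit(P[:,1],P[:,0],1); r=P[:,0]-m*P[:,1]-b; P=P[abs(r-np.median(r))<.004]
    return P
fit(rob(P),'toolface'); fit(rob(Q),'cabfront')
# lateral extents of cabinet & front
for v in (100,120,140,160,168):
    z=np.array([atdepth(c,u,v,d[v,u])[2] for u in range(170,310)]); k=np.where(z>.075)[0]
    print(v,onplane(c,170+k[0]-.5,v,.086)[:2],onplane(c,170+k[-1]+.5,v,.086)[:2])
for v in (213,214,215):
    z=np.array([atdepth(c,u,v,d[v,u])[2] for u in range(170,310)]); k=np.where(z>.06)[0]
    print(v,onplane(c,170+k[0]-.5,v,.082)[:2],onplane(c,170+k[-1]+.5,v,.082)[:2])
# catch tray front ends
for u in (188,189,190,191,286,287,288):
    print(u,[(v,tuple(atdepth(c,u,v,d[v,u]).round(3)[[0,2]])) for v in range(200,214)if 0.01<atdepth(c,u,v,d[v,u])[2]])
for n,u,v in (('bowl',326,162),('pliers',335,215),('pliers',343,248)): print(n,atdepth(c,u,v,d[v,u]))
```

```text
toolface yaw deg 2.6238488426060607 x at y=0.04 0.5214603637955418 resid 0.0005535731343998081 y range -0.08688104573997725 0.18724177441133588
cabfront yaw deg 2.900912972498492 x at y=0.04 0.6598229512037737 resid 0.000883004984398725 y range -0.08402819063491306 0.19053469860767544
100 [0.88053631 0.22747251] [ 0.88967    -0.09491121]
120 [0.81428723 0.22644677] [ 0.82351995 -0.0956689 ]
140 [0.74960433 0.2224733 ] [ 0.75897481 -0.09958566]
160 [0.68624263 0.21871957] [ 0.69564077 -0.10043074]
168 [0.66123048 0.21727595] [ 0.67073728 -0.10384791]
213 [0.52446672 0.18923611] [ 0.53339436 -0.10640415]
214 [0.52007914 0.2316349 ] [ 0.53037467 -0.10645483]
215 [0.517845   0.20714158] [ 0.52863594 -0.15189799]
188 [(204, (np.float64(0.555), np.float64(0.043))), (205, (np.float64(0.552), np.float64(0.044))), (206, (np.float64(0.548), np.float64(0.047)))]
189 [(204, (np.float64(0.555), np.float64(0.041))), (205, (np.float64(0.552), np.float64(0.044))), (206, (np.float64(0.549), np.float64(0.044)))]
190 [(204, (np.float64(0.555), np.float64(0.044))), (205, (np.float64(0.552), np.float64(0
[... 492 characters left out ...]
 (np.float64(0.536), np.float64(0.082))), (213, (np.float64(0.533), np.float64(0.079)))]
287 [(202, (np.float64(0.571), np.float64(0.041))), (203, (np.float64(0.567), np.float64(0.045))), (204, (np.float64(0.564), np.float64(0.045))), (212, (np.float64(0.536), np.float64(0.082))), (213, (np.float64(0.533), np.float64(0.083)))]
288 [(202, (np.float64(0.571), np.float64(0.044))), (203, (np.float64(0.567), np.float64(0.046))), (204, (np.float64(0.565), np.float64(0.039))), (212, (np.float64(0.536), np.float64(0.08))), (213, (np.float64(0.533), np.float64(0.082)))]
bowl [ 0.71124483 -0.23331781  0.00693698]
pliers [ 0.53724548 -0.26521442 -0.00194375]
pliers [ 0.43096087 -0.28905532  0.00872109]
```

Measured: cabinet yaw is about 2.7°. The tool face is at x≈0.5215 (y=0.04) and the cabinet front at 0.660, so the tool tray is about 126 mm out and the catch tray about 93 mm, both in range. I'll turn the tool to yaw ≈182.7 with the gripper shut, because yaw 2.7 would exceed the range of joint 6.

>>> carry_out:
  steps:
    - {"claw": 0, "delta_pos": [0, 0, 0], "dr": [0, 0, -0.18]}
    - {"claw": 0, "delta_pos": [0, 0, 0], "dr": [0, 0, -0.18]}
    - {"claw": 0, "delta_pos": [0, 0, 0], "dr": [0, 0, -0.18]}
    - {"claw": 0, "delta_pos": [0, 0, 0], "dr": [0, 0, -0.18]}
    - {"claw": 0, "delta_pos": [0, 0, 0], "dr": [0, 0, -0.18]}

```text
time_s: 0.72
tcp_pos: [0.164, -0.4984, 0.2476]
tool_rot: [-180.0, -0.1, 70.1]
ft_force: [0.3, 0.4, -0.1]
finger_gap: -0.003
```

>>> carry_out:
  steps:
    - {"claw": 0, "delta_pos": [0, 0, 0], "dr": [0, 0, -0.18]}
    - {"claw": 0, "delta_pos": [0, 0, 0], "dr": [0, 0, -0.18]}
    - {"claw": 0, "delta_pos": [0, 0, 0], "dr": [0, 0, -0.18]}
    - {"claw": 0, "delta_pos": [0, 0, 0], "dr": [0, 0, -0.18]}
    - {"claw": 0, "delta_pos": [0, 0, 0], "dr": [0, 0, -0.18]}

```text
time_s: 1.35
tcp_pos: [0.164, -0.4984, 0.2476]
tool_rot: [180.0, -0.1, 121.7]
ft_force: [0.0, -0.5, -0.3]
finger_gap: -0.004
```

>>> carry_out:
  steps:
    - {"claw": 0, "delta_pos": [0, 0, 0], "dr": [0, 0, -0.18]}
    - {"claw": 0, "delta_pos": [0, 0, 0], "dr": [0, 0, -0.18]}
    - {"claw": 0, "delta_pos": [0, 0, 0], "dr": [0, 0, -0.18]}
    - {"claw": 0, "delta_pos": [0, 0, 0], "dr": [0, 0, -0.18]}
    - {"claw": 0, "delta_pos": [0, 0, 0], "dr": [0, 0, -0.18]}

```text
time_s: 1.98
tcp_pos: [0.164, -0.4984, 0.2476]
tool_rot: [179.9, -0.0, 173.2]
ft_force: [0.2, 0.4, -1.0]
finger_gap: 0.0
```

>>> carry_out:
  steps:
    - {"claw": 0, "delta_pos": [0, 0, 0], "dr": [0, 0, -0.17]}
    - {"claw": 0, "delta_pos": [0, 0, 0], "dr": [0, 0, 0]}

```text
time_s: 2.22
tcp_pos: [0.164, -0.4984, 0.2477]
tool_rot: [179.9, -0.0, -177.5]
ft_force: [-0.4, 0.1, 0.6]
finger_gap: -0.001
```

>>> carry_out:
  steps:
    - {"claw": 0, "delta_pos": [-2.9, 4.8, 0], "dr": [0, 0, 0]}
    - {"claw": 0, "delta_pos": [-2.9, 4.8, 0], "dr": [0, 0, 0]}
    - {"claw": 0, "delta_pos": [-2.9, 4.8, 0], "dr": [0, 0, 0]}
    - {"claw": 0, "delta_pos": [-2.9, 4.8, 0], "dr": [0, 0, 0]}
    - {"claw": 0, "delta_pos": [-2.9, 4.8, 0], "dr": [0, 0, 0]}

```text
time_s: 2.85
tcp_pos: [0.2983, -0.2506, 0.2481]
tool_rot: [-180.0, 0.0, -177.6]
ft_force: [0.6, -0.3, 1.1]
finger_gap: 0.001
```

>>> carry_out:
  steps:
    - {"claw": 0, "delta_pos": [-2.9, 4.8, 0], "dr": [0, 0, 0]}
    - {"claw": 0, "delta_pos": [-2.9, 4.8, 0], "dr": [0, 0, 0]}
    - {"claw": 0, "delta_pos": [-2.9, 4.8, 0], "dr": [0, 0, 0]}
    - {"claw": 0, "delta_pos": [-2.9, 4.8, 0], "dr": [0, 0, 0]}
    - {"claw": 0, "delta_pos": [-2.9, 4.8, 0], "dr": [0, 0, 0]}

```text
time_s: 3.48
tcp_pos: [0.4321, -0.004, 0.2483]
tool_rot: [-180.0, 0.0, -177.5]
ft_force: [0.2, 0.3, -0.5]
finger_gap: 0.001
```

>>> carry_out:
  steps:
    - {"claw": 0, "delta_pos": [-2.5, 5.2, 0], "dr": [0, 0, 0]}
    - {"claw": 0, "delta_pos": [0, 0, 0], "dr": [0, 0, 0]}

```text
time_s: 3.72
tcp_pos: [0.4545, 0.0506, 0.2476]
tool_rot: [179.9, -0.1, -177.1]
ft_force: [-0.2, -0.3, 0.0]
finger_gap: 0.0
```

>>> carry_out:
  steps:
    - {"claw": 0, "delta_pos": [0, 0, 5.8], "dr": [0, 0, 0]}
    - {"claw": 0, "delta_pos": [0, 0, 5.8], "dr": [0, 0, 0]}
    - {"claw": 0, "delta_pos": [0, 0, 5.8], "dr": [0, 0, 0]}
    - {"claw": 0, "delta_pos": [0, 0, 0], "dr": [0, 0, 0]}

```text
time_s: 4.22
tcp_pos: [0.4466, 0.0466, 0.0673]
tool_rot: [179.9, -0.9, -177.5]
ft_force: [-1.6, -0.5, 0.4]
finger_gap: 0.0
```

Run:
```python
from h import *
for n in ("side","wrist"):
    p,d=optics.capture(n); cv2.imwrite(f"pics/{n}1.png",p[:,:,::-1])
    np.savez(f'{n}1.npz',p=p,d=d)
print(readout.get_obs()['joint_pos'],readout.get_obs()['tcp_pos'])
print([ (z,proj(optics.calibration('side'),[.4545,.05,z])) for z in (.056,.073)])
```

```text
[-2.56646635e+00 -5.53579954e+00 -2.22715862e+01  7.32498121e+01
 -1.30892359e-02 -5.08711314e+00] [0.45424892 0.04653803 0.07512937]
[(0.056, array([304.09861676, 215.75747623])), (0.073, array([304.80343053, 211.10011422]))]
```

View pics/side1.png

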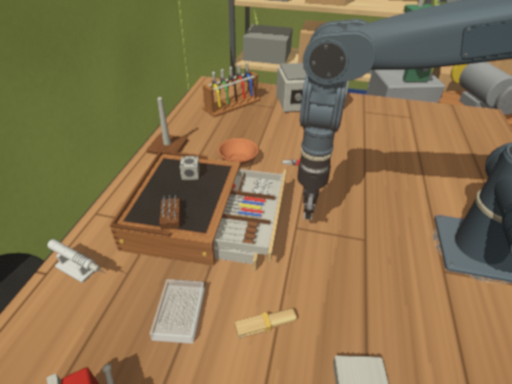

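View pics/wrist1.png

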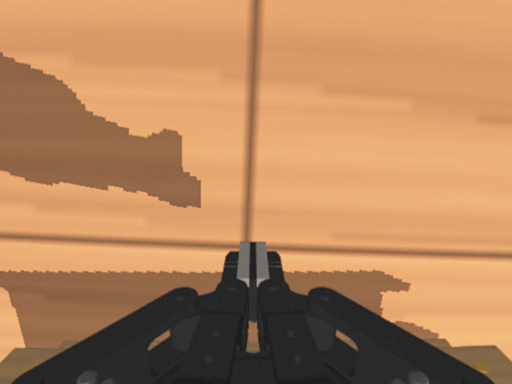

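The shut fingertips are in front of the tool tray's centre, with the tip at side px (309,215), where I predicted it. Next I push slowly.

>>> carry_out:
  steps:
    - {"claw": 0, "delta_pos": [-2.5, 0, 0], "dr": [0, 0, 0]}
    - {"claw": 0, "delta_pos": [-1.5, 0, 0], "dr": [0, 0, 0]}
    - {"claw": 0, "delta_pos": [-0.8, 0, 0], "dr": [0, 0, 0]}
    - {"claw": 0, "delta_pos": [-0.5, 0, 0], "dr": [0, 0, 0]}
    - {"claw": 0, "delta_pos": [-0.5, 0, 0], "dr": [0, 0, 0]}

```text
time_s: 4.95
tcp_pos: [0.5121, 0.0499, 0.0753]
tool_rot: [-180.0, -0.0, -177.4]
ft_force: [-3.6, -0.4, 0.9]
finger_gap: -0.002
```

>>> carry_out:
  steps:
    - {"claw": 0, "delta_pos": [-0.8, 0, 0], "dr": [0, 0, 0]}
    - {"claw": 0, "delta_pos": [-0.8, 0, 0], "dr": [0, 0, 0]}
    - {"claw": 0, "delta_pos": [-0.8, 0, 0], "dr": [0, 0, 0]}
    - {"claw": 0, "delta_pos": [-0.8, 0, 0], "dr": [0, 0, 0]}
    - {"claw": 0, "delta_pos": [-0.8, 0, 0], "dr": [0, 0, 0]}

```text
time_s: 5.58
tcp_pos: [0.5525, 0.052, 0.0742]
tool_rot: [180.0, -0.0, -177.3]
ft_force: [-2.8, 1.1, 2.0]
finger_gap: -0.002
```

>>> carry_out:
  steps:
    - {"claw": 0, "delta_pos": [-1.0, 0, 0], "dr": [0, 0, 0]}
    - {"claw": 0, "delta_pos": [-1.0, 0, 0], "dr": [0, 0, 0]}
    - {"claw": 0, "delta_pos": [-1.0, 0, 0], "dr": [0, 0, 0]}
    - {"claw": 0, "delta_pos": [-1.0, 0, 0], "dr": [0, 0, 0]}
    - {"claw": 0, "delta_pos": [-1.0, 0, 0], "dr": [0, 0, 0]}

```text
time_s: 6.2
tcp_pos: [0.6026, 0.0544, 0.0742]
tool_rot: [180.0, -0.0, -177.3]
ft_force: [-3.0, 1.0, 0.9]
finger_gap: -0.003
```

>>> carry_out:
  steps:
    - {"claw": 0, "delta_pos": [-0.8, 0, 0], "dr": [0, 0, 0]}
    - {"claw": 0, "delta_pos": [-0.6, 0, 0], "dr": [0, 0, 0]}
    - {"claw": 0, "delta_pos": [-0.3, 0, 0], "dr": [0, 0, 0]}
    - {"claw": 0, "delta_pos": [-0.3, 0, 0], "dr": [0, 0, 0]}
    - {"claw": 0, "delta_pos": [-0.3, 0, 0], "dr": [0, 0, 0]}

```text
time_s: 6.82
tcp_pos: [0.6248, 0.055, 0.0741]
tool_rot: [-180.0, -0.0, -177.4]
ft_force: [-2.2, 0.2, 0.0]
finger_gap: 0.003
```

>>> carry_out:
  steps:
    - {"claw": 0, "delta_pos": [-0.3, 0, 0], "dr": [0, 0, 0]}
    - {"claw": 0, "delta_pos": [-0.3, 0, 0], "dr": [0, 0, 0]}
    - {"claw": 0, "delta_pos": [-0.2, 0, 0], "dr": [0, 0, 0]}
    - {"claw": 0, "delta_pos": [-0.2, 0, 0], "dr": [0, 0, 0]}

```text
time_s: 7.32
tcp_pos: [0.6349, 0.0556, 0.0742]
tool_rot: [-180.0, -0.0, -177.4]
ft_force: [-2.7, 0.6, -1.5]
finger_gap: 0.0
```

>>> carry_out:
  steps:
    - {"claw": 0, "delta_pos": [-0.1, 0, 0], "dr": [0, 0, 0]}
    - {"claw": 0, "delta_pos": [-0.1, 0, 0], "dr": [0, 0, 0]}

```text
time_s: 7.58
tcp_pos: [0.6369, 0.0557, 0.0742]
tool_rot: [-180.0, -0.0, -177.4]
ft_force: [-3.1, 0.9, -1.0]
finger_gap: -0.001
```

>>> carry_out:
  steps:
    - {"claw": 0, "delta_pos": [-0.1, 0, 0], "dr": [0, 0, 0]}
    - {"claw": 0, "delta_pos": [-0.1, 0, 0], "dr": [0, 0, 0]}

```text
time_s: 7.82
tcp_pos: [0.6371, 0.0557, 0.0742]
tool_rot: [-180.0, -0.2, -177.4]
ft_force: [-8.3, 1.3, 2.7]
finger_gap: -0.001
```

The tray stopped at 0.637, as predicted, and the force is rising. One more small press to confirm, then back off.

>>> carry_out:
  steps:
    - {"claw": 0, "delta_pos": [-0.1, 0, 0], "dr": [0, 0, 0]}
    - {"claw": 0, "delta_pos": [0, 0, 0], "dr": [0, 0, 0]}

```text
time_s: 8.07
tcp_pos: [0.6371, 0.0557, 0.0742]
tool_rot: [-180.0, -0.4, -177.4]
ft_force: [-8.9, -0.5, 3.3]
finger_gap: -0.004
```

>>> carry_out:
  steps:
    - {"claw": 0, "delta_pos": [0.5, 0, 0], "dr": [0, 0, 0]}
    - {"claw": 0, "delta_pos": [2.5, 0, 0], "dr": [0, 0, 0]}
    - {"claw": 0, "delta_pos": [2.0, 0, 0], "dr": [0, 0, 0]}
    - {"claw": 0, "delta_pos": [0, 0, -5], "dr": [0, 0, 0]}
    - {"claw": 0, "delta_pos": [5, 0, -5], "dr": [0, 0, 0]}

```text
time_s: 8.7
tcp_pos: [0.5474, 0.051, 0.1686]
tool_rot: [-180.0, 0.1, -177.4]
ft_force: [0.8, 0.1, 1.5]
finger_gap: -0.002
```

>>> carry_out:
  steps:
    - {"claw": 0, "delta_pos": [5, 0, 0], "dr": [0, 0, 0]}
    - {"claw": 0, "delta_pos": [5, 0, 0], "dr": [0, 0, 0]}
    - {"claw": 0, "delta_pos": [0, 0, 0], "dr": [0, 0, 0]}

```text
time_s: 9.07
tcp_pos: [0.4435, 0.0468, 0.1685]
tool_rot: [-180.0, 0.0, -177.4]
ft_force: [0.4, 0.4, -0.4]
finger_gap: -0.0
```

Run:
```python
from h import *
for n in ("top","side"):
    p,d=optics.capture(n); np.savez(f'{n}2.npz',p=p,d=d)
    cr=p[85:225,175:355] if n=='top' else p[140:290,100:300]
    cv2.imwrite(f'pics/{n}2.png',cv2.resize(cr,None,fx=4,fy=4,interpolation=cv2.INTER_CUBIC)[:,:,::-1])
```

```text
(no output)
```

View pics/top2.png

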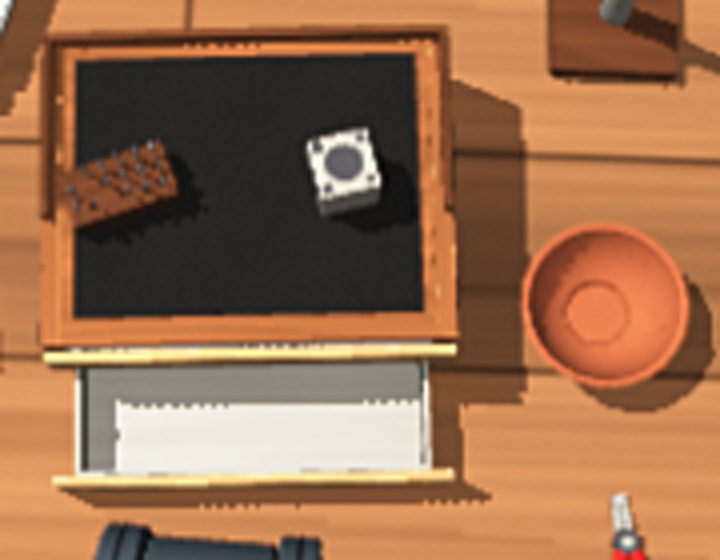

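View pics/side2.png

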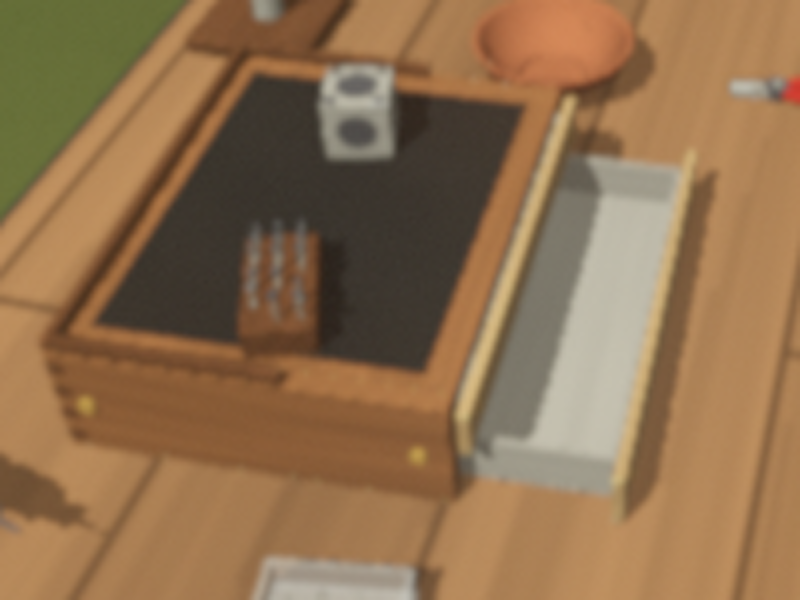

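The tool tray sits flush, with its front at crop row ~353. The catch tray is open below it, empty at the front, with its lip at crop row ~478. Now I measure the lip line.

Run:
```python
from h import *
a=np.load('top2.npz'); p,d=a['p'].astype(int),a['d']; c=optics.calibration('top')
P=[];T=[];F=[]
for u in range(195,283):
    v=np.arange(190,215); X=np.array([atdepth(c,u,w,d[w,u]) for w in v])
    k=np.where(X[:,2]>.035)[0]; k=k[k>6]
    if len(k): P.append(onplane(c,u,v[k[0]]-.5,.042)); T.append(onplane(c,u,v[k[-1]]+.5,.044))
    v=np.arange(166,180); z=np.array([atdepth(c,u,w,d[w,u])[2] for w in v]); k=np.where(z>.06)[0]
    F.append(onplane(c,u,v[k[-1]]+.5,.082))
for n,Q in (('inner',P),('outer',T),('toolface',F)):
    Q=np.array(Q); m,b=np.polyfit(Q[:,1],Q[:,0],1); r=Q[:,0]-m*Q[:,1]-b; print(n,-np.degrees(np.arctan(m)),'x@y.05',m*.05+b,np.std(r))
```

```text
inner 3.2734654845365774 x@y.05 0.5685159852259082 0.00239186085539782
outer 2.791742442578026 x@y.05 0.5552319335442508 0.0027396892257943724
toolface 2.7115635453411135 x@y.05 0.6445527416769251 0.0022081185990537873
```

>>> carry_out:
  steps:
    - {"claw": 0, "delta_pos": [-5, 0, 0], "dr": [0, 0, 0]}
    - {"claw": 0, "delta_pos": [-5, 0, 0], "dr": [0, 0, 0]}
    - {"claw": 0, "delta_pos": [-4.9, 0, 0], "dr": [0, 0, 0]}
    - {"claw": 0, "delta_pos": [0, 0, 4], "dr": [0, 0, 0]}
    - {"claw": 0, "delta_pos": [0, 0, 2], "dr": [0, 0, 0]}

```text
time_s: 9.8
tcp_pos: [0.597, 0.0536, 0.106]
tool_rot: [-180.0, -0.0, -177.4]
ft_force: [-0.7, -0.2, 0.7]
finger_gap: -0.005
```

>>> carry_out:
  steps:
    - {"claw": 0, "delta_pos": [0, 0, 0], "dr": [0, 0, 0]}

```text
time_s: 9.93
tcp_pos: [0.595, 0.0537, 0.1059]
tool_rot: [180.0, -0.2, -177.4]
ft_force: [0.1, -0.7, 1.4]
finger_gap: -0.003
```

>>> carry_out:
  steps:
    - {"claw": 0, "delta_pos": [0, 0, 2], "dr": [0, 0, 0]}
    - {"claw": 0, "delta_pos": [0, 0, 2], "dr": [0, 0, 0]}
    - {"claw": 0, "delta_pos": [0, 0, 1.5], "dr": [0, 0, 0]}
    - {"claw": 0, "delta_pos": [0, 0, 1.1], "dr": [0, 0, 0]}
    - {"claw": 0, "delta_pos": [0, 0, 0], "dr": [0, 0, 0]}

```text
time_s: 10.55
tcp_pos: [0.5945, 0.0538, 0.0419]
tool_rot: [180.0, -0.1, -177.4]
ft_force: [-0.4, 0.5, -0.8]
finger_gap: -0.001
```

>>> carry_out:
  steps:
    - {"claw": 0, "delta_pos": [0.5, 0, 0], "dr": [0, 0, 0]}
    - {"claw": 0, "delta_pos": [0.5, 0, 0], "dr": [0, 0, 0]}
    - {"claw": 0, "delta_pos": [0.5, 0, 0], "dr": [0, 0, 0]}
    - {"claw": 0, "delta_pos": [0.5, 0, 0], "dr": [0, 0, 0]}

```text
time_s: 11.05
tcp_pos: [0.5755, 0.0529, 0.0431]
tool_rot: [180.0, 0.2, -177.4]
ft_force: [2.4, 0.4, -0.3]
finger_gap: 0.005
```

>>> carry_out:
  steps:
    - {"claw": 0, "delta_pos": [0.6, 0, 0], "dr": [0, 0, 0]}
    - {"claw": 0, "delta_pos": [0.7, 0, 0], "dr": [0, 0, 0]}
    - {"claw": 0, "delta_pos": [0.7, 0, 0], "dr": [0, 0, 0]}
    - {"claw": 0, "delta_pos": [0.7, 0, 0], "dr": [0, 0, 0]}
    - {"claw": 0, "delta_pos": [0.7, 0, 0], "dr": [0, 0, 0]}

```text
time_s: 11.68
tcp_pos: [0.5407, 0.0511, 0.043]
tool_rot: [-180.0, 0.1, -177.4]
ft_force: [1.6, -0.4, 1.7]
finger_gap: -0.001
```

>>> carry_out:
  steps:
    - {"claw": 0, "delta_pos": [0.7, 0, 0], "dr": [0, 0, 0]}
    - {"claw": 0, "delta_pos": [0.7, 0, 0], "dr": [0, 0, 0]}
    - {"claw": 0, "delta_pos": [0.7, 0, 0], "dr": [0, 0, 0]}
    - {"claw": 0, "delta_pos": [0.6, 0, 0], "dr": [0, 0, 0]}
    - {"claw": 0, "delta_pos": [0.5, 0, 0], "dr": [0, 0, 0]}

```text
time_s: 12.3
tcp_pos: [0.5083, 0.0497, 0.0424]
tool_rot: [-180.0, -0.0, -177.4]
ft_force: [2.7, -0.8, 2.0]
finger_gap: -0.001
```

>>> carry_out:
  steps:
    - {"claw": 0, "delta_pos": [0.3, 0, 0], "dr": [0, 0, 0]}
    - {"claw": 0, "delta_pos": [0.3, 0, 0], "dr": [0, 0, 0]}

```text
time_s: 12.55
tcp_pos: [0.5026, 0.0495, 0.0423]
tool_rot: [-180.0, -0.0, -177.4]
ft_force: [1.6, -0.6, 0.1]
finger_gap: -0.001
```

>>> carry_out:
  steps:
    - {"claw": 0, "delta_pos": [0.2, 0, 0], "dr": [0, 0, 0]}
    - {"claw": 0, "delta_pos": [0.2, 0, 0], "dr": [0, 0, 0]}

```text
time_s: 12.8
tcp_pos: [0.501, 0.0494, 0.0424]
tool_rot: [180.0, 0.3, -177.4]
ft_force: [8.7, 0.5, -5.7]
finger_gap: 0.001
```

The catch tray has reached its stop at about 0.501, where I expected it. One more small press to confirm, then back off and lift out.

>>> carry_out:
  steps:
    - {"claw": 0, "delta_pos": [0.1, 0, 0], "dr": [0, 0, 0]}
    - {"claw": 0, "delta_pos": [0, 0, 0], "dr": [0, 0, 0]}

```text
time_s: 13.05
tcp_pos: [0.501, 0.0494, 0.0424]
tool_rot: [180.0, 0.4, -177.4]
ft_force: [10.5, 0.2, -6.2]
finger_gap: 0.0
```

>>> carry_out:
  steps:
    - {"claw": 0, "delta_pos": [-0.6, 0, 0], "dr": [0, 0, 0]}
    - {"claw": 0, "delta_pos": [-0.7, 0, 0], "dr": [0, 0, 0]}
    - {"claw": 0, "delta_pos": [0, 0, 0], "dr": [0, 0, 0]}

```text
time_s: 13.42
tcp_pos: [0.5105, 0.05, 0.0421]
tool_rot: [180.0, -0.1, -177.3]
ft_force: [0.0, -0.4, 0.3]
finger_gap: 0.004
```

>>> carry_out:
  steps:
    - {"claw": 0, "delta_pos": [0, 0, -2], "dr": [0, 0, 0]}
    - {"claw": 0, "delta_pos": [0, 0, -4], "dr": [0, 0, 0]}
    - {"claw": 0, "delta_pos": [0, 0, -5], "dr": [0, 0, 0]}
    - {"claw": 0, "delta_pos": [5, 0, -2], "dr": [0, 0, 0]}
    - {"claw": 0, "delta_pos": [5, 0, 0], "dr": [0, 0, 0]}

```text
time_s: 14.05
tcp_pos: [0.4112, 0.0452, 0.175]
tool_rot: [-180.0, 0.2, -177.3]
ft_force: [0.5, -0.3, 0.6]
finger_gap: 0.001
```

>>> carry_out:
  steps:
    - {"claw": 0, "delta_pos": [5, 0, 0], "dr": [0, 0, 0]}
    - {"claw": 0, "delta_pos": [0, 0, 0], "dr": [0, 0, 0]}
    - {"claw": 0, "delta_pos": [0, 0, 0], "dr": [0, 0, 0]}

```text
time_s: 14.42
tcp_pos: [0.3614, 0.043, 0.1727]
tool_rot: [-180.0, 0.1, -177.4]
ft_force: [1.7, -0.1, 0.5]
finger_gap: 0.002
```

Run:
```python
from h import *
for n in ("top","side"):
    p,d=optics.capture(n); np.savez(f'{n}3.npz',p=p,d=d)
    cr=p[85:235,165:365] if n=='top' else p[130:280,110:310]
    cv2.imwrite(f'pics/{n}3.png',cv2.resize(cr,None,fx=4,fy=4,interpolation=cv2.INTER_CUBIC)[:,:,::-1])
p,d=np.load('top3.npz')['p'],np.load('top3.npz')['d']; c=optics.calibration('top')
T=[];F=[]
for u in range(195,283):
    for lst,r,zt,h in ((T,(205,235),.035,.044),(F,(166,182),.06,.082)):
        v=np.arange(*r); z=np.array([atdepth(c,u,w,d[w,u])[2] for w in v]); k=np.where((z>zt)&(z<.1))[0]
        if len(k): lst.append(onplane(c,u,v[k[-1]]+.5,h))
for n,Q in (('catch outer',T),('tool',F)):
    Q=np.array(Q); m,b=np.polyfit(Q[:,1],Q[:,0],1); print(n,m*.05+b)
```

```text
catch outer 0.4784543942166128
tool 0.6449750376879264
```

View pics/top3.png

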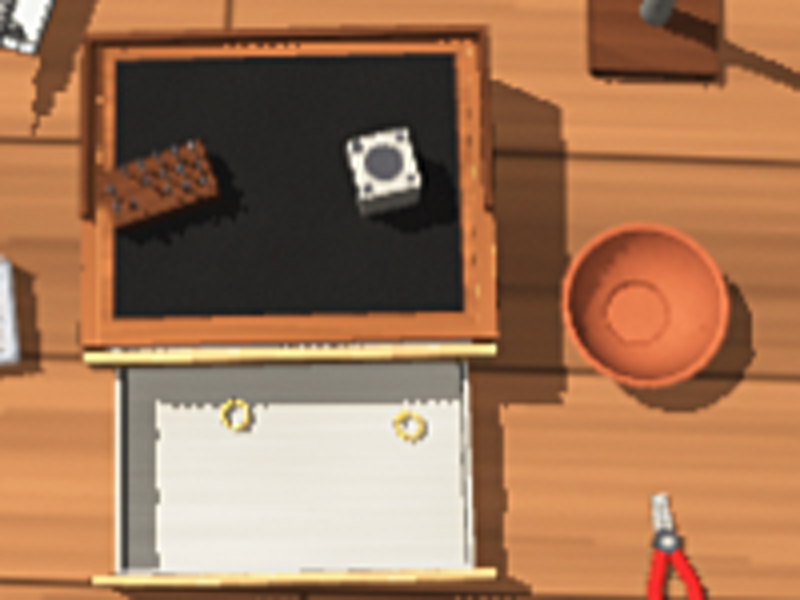

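View pics/side3.png

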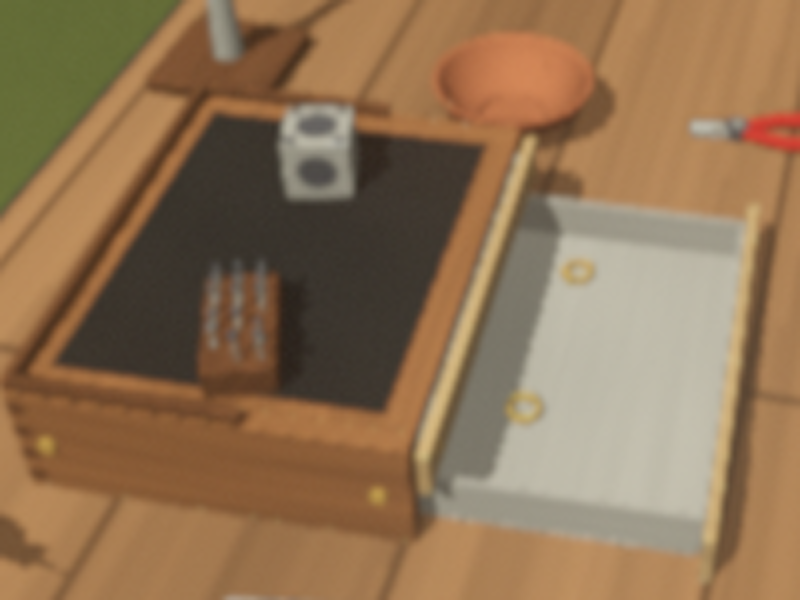

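The catch tray is at its stop with both rings lying in it (top crop px (236,414) and (409,426)). The tool tray is flush, nothing else has moved, and the robot is clear.

```bash
python3 -c "
from bench import env
print(env.sign_off())"
```

```text
the job is handed in; nothing more can be done
None
```

I pushed the tool tray home with the shut fingertips. I then hooked them behind the catch tray's lip, drew that tray out until it stopped, backed off and lifted clear, and handed the job in at about 14.5 s.

- **Stops:** both trays came up hard against their ends. The tool tray held at TCP x = 0.637 with about 9 N. The catch tray held at x = 0.501 with about 10.5 N. Sliding had needed only about 2–4 N.
- **Pictures:** the last ones show the tool tray flush and both rings lying in the open catch tray. The cabinet-top blocks, bowl and pliers look unmoved. I did not look closely at the bur box and ring clamp again; the arm did not go near them.
- **Disagreement:** the camera puts the two tray fronts 166.5 mm apart, against 170 mm expected. That is about the error of the calibration plus edge finding, so I relied on the force at the stop.

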